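# Sort two found cases and hold the passed one up on the cam lift

### The job

Two small metal cases from the opened box carry a white tag on the lid: set the case with the round tag down in the nest on the cam lift's platform (pass) and the case with the long narrow tag in the nest on the low wooden base (reject), setting them down gently, not dropping them. Then take hold of the cam lever and swing it up to its highest lift point, where it stands straight up, and finish while still holding it there, because it swings back if let go and the passed case must stay raised for the document camera. Leave the other things on the table where they lie.

Things in the scene. Friction and masses are not known exactly. Their poses are not given: they have to be found in the camera images.
- case_disc_center (a point): PASS case: a small lead-grey soldered metal case, a closed block 64 mm (its x) by 42 mm (its y) by 44 mm high, 0.15 to 0.27 kg, standing loose on the table; on its lid a flat white tag, a round disc 32 mm across. This point is its centre, 22 mm above its underside; z is up, x along its long side. Either way round in a nest is right
- case_bar_center (a point): REJECT case: a small lead-grey soldered metal case, a closed block 64 mm (its x) by 42 mm (its y) by 44 mm high, 0.15 to 0.27 kg, standing loose on the table; on its lid a flat white tag, a long narrow bar 52 mm by 10 mm, along its x. This point is its centre, 22 mm above its underside; z is up, x along its long side. Either way round in a nest is right
- pass_nest (a point): pass nest on the cam lift's dark steel platform (104 by 88 mm). Four steel corner angles, 10 mm high, 4 mm thick, bound it: 74 mm (x) by 52 mm (y) inside, 5 mm to spare all round a case; they leave 46 mm open in the middle of each long side. This point: centre of the nest's floor; z up. The floor is 87 mm above the table with the lever at 0 and 17 mm higher at the top of the lift.
- reject_nest (a point): reject nest on a fixed low dark wooden base (120 by 100 mm). Four steel corner angles, 10 mm high, 4 mm thick, bound it: 74 mm (x) by 52 mm (y) inside, 5 mm to spare all round a case; they leave 46 mm open in the middle of each long side. This point: centre of the nest's floor; z up. The floor is 14 mm above the table.
- cam_shaft (a joint): cam lever angle (rad). At 0 the lever points to the robot (-x of the pivot's frame), 20 degrees above level; grows as it swings up and away. At 1.222 it is straight up and the platform highest; beyond, to the stop at 1.75, the platform sinks. Starts at 0 to 0.15. Spring and friction resist: moving the grip takes 2 to 8 N; let go near the top, it swings back
- lever_grip (a point): centre of the lever's grip: a black cylinder 24 mm in diameter, 40 mm long, level along y of the pivot's frame, 115 mm from the pivot axis, at the end of a flat steel arm (10 by 12 mm). It can be pinched end to end (40 mm, fingers closing along y) from above, and turns between the fingers about y
- pivot (a point): point on the cam shaft's axis in the plane in which the grip's centre swings, 42 mm above the table, fixed to the lift. y lies along the shaft, x level and away from the robot, z up. The pass nest's centre lies 115 mm along +y from here. The base plate below is 12 mm thick
- screwdriver: bystander, to be left alone: a screwdriver lying on the table at the right; its origin is on its underside
- brush: bystander, to be left alone: a brush lying at the left, in front of the cam lift; its origin is on its underside
- mallet: bystander, to be left alone: a hammer lying at the left of the cam lift; its origin is on its underside
- tin: bystander, to be left alone: a small closed round metal tin, 52 mm across and 55 mm high, standing behind the nests; its origin is on its underside
- torch: bystander, to be left alone: a dark metal hand torch, 110 mm long, lying between the cases and the lever; its origin is on its underside
- magnifier: bystander, to be left alone: a round magnifying glass, 75 mm across with a 90 mm wooden handle, lying behind the reject nest; its origin is on its underside
Things that resemble listed ones, but are neither listed nor needed, are in the scene too. Leave any orange look-alike of the part that bears case_bar_center alone.

How it is judged:
On the way, in this order (a step that is already met when the one before it is completed fails the run):
1. both cases sit in their right nests, let go and at rest, with the lever still down (x of case_disc_center in the frame of pass_nest between -0.009 and 0.009 m and y of case_disc_center in the frame of pass_nest between -0.009 and 0.009 m and z of case_disc_center in the frame of pass_nest between 0.017 and 0.027 m and angle between each of case_disc_center, case_bar_center's own z axis and vertical below 0.12 rad and x of case_bar_center in the frame of reject_nest between -0.009 and 0.009 m and y of case_bar_center in the frame of reject_nest between -0.009 and 0.009 m and z of case_bar_center in the frame of reject_nest between 0.017 and 0.027 m and contact force between the fingers and case_disc below 0.3 N and contact force between the fingers and case_bar below 0.3 N and linear speed of each of case_disc, case_bar below 0.03 m/s and value of joint cam_shaft below 0.5 rad), for 0.2 s.
2. the fingers hold the cam lever at its highest lift (value of joint cam_shaft between 1.062 and 1.382 rad and contact force between the fingers and cam_shaft above 1 N), for 0.2 s.
At the end, for the whole second after the job is handed in: Round-tagged case in the platform nest, bar-tagged case in the reject nest (each within 9 mm of its centre, on its floor, upright, at rest, let go); fingers bear on the lever with over 1 N and keep it within 0.16 rad of straight up, the highest lift, through the last second (all of step 2 and x of case_disc_center in the frame of pass_nest between -0.009 and 0.009 m and y of case_disc_center in the frame of pass_nest between -0.009 and 0.009 m and z of case_disc_center in the frame of pass_nest between 0.017 and 0.027 m and angle between each of case_disc_center, case_bar_center's own z axis and vertical below 0.12 rad and x of case_bar_center in the frame of reject_nest between -0.009 and 0.009 m and y of case_bar_center in the frame of reject_nest between -0.009 and 0.009 m and z of case_bar_center in the frame of reject_nest between 0.017 and 0.027 m and contact force between the fingers and case_disc below 0.3 N and contact force between the fingers and case_bar below 0.3 N and linear speed of each of case_disc, case_bar below 0.03 m/s); the arm keeps its last pose, push and grip.
It fails at once if the round-tagged case is dropped (falls faster than 0.7 m/s out of the fingers) (linear speed of case_disc above 0.7 m/s and contact force between the fingers and case_disc below 0.1 N).
It fails at once if the bar-tagged case is dropped (falls faster than 0.7 m/s out of the fingers) (linear speed of case_bar above 0.7 m/s and contact force between the fingers and case_bar below 0.1 N).
It fails at once if one of the other things on the table is moved by more than 30 mm (distance of any of screwdriver, brush, mallet, tin, torch, magnifier from where it was at the start of the episode above 0.03 m).
It also fails if it takes over 70 s, if anything falls off the work surface, if the arm or the gripper's body presses on something with over 40 N, if the wrist force passes 120 N, or if a joint passes its speed limit or range.

### The arm

A 6-joint arm with a two-finger parallel gripper is mounted at the origin on the work surface. World frame = base frame: x ahead of the robot, y to its left, z up, the work surface at z = 0. Lengths are in m, angles in rad, forces in N, time in s.
With the tool pointing down it reaches from about 0.275 to 0.975 m from the base axis. Payload 8.4 kg.
Tool frame: the origin (TCP) lies on the centre line of the jaws, within the pads' length; the fingertips stand 22 mm ahead of it and the grasp point (between the pads) lies 3 mm ahead of it; z points along the fingers, y is the line along which they close (so a half turn about z gives the same grasp; the last joint's range is limited). The gripper opens to 92 mm and grips with 3 to 60 N. Pads are 20 mm wide; open, the fingers measure 128 mm over their backs; the gripper's body (75 mm by 189 mm) begins 69 mm behind the grasp point.
Start: joints at [-1.104, 0.353, 1.633, -0, 1.155, -0.002], TCP at [0.282, -0.558, 0.237] pointing down, gripper open.
Joint ranges: [-2.63, 2.63], [-0.92, 2.1], [0.06, 2.66], [-1.3, 4.44], [0, 2.69], [-3.02, 3.02]. Speed limits (rad/s): [2.22, 2.22, 2.79, 3.14, 3.14, 3.14].

### API

Orientations are given as a unit quaternion [w, x, y, z].
In Python, from rig import readout, get_image, camera_model, ticket gives the robot as it stands. The module is installed in compiled form; this text tells all that it offers.
- The arm moves only by the tool servo_tool, never from a script. Its argument "series" is text: rows parted by semicolons, each of 6 numbers parted by spaces: the shift along the tool's x, y, z each as a share of 3 cm, from -1 to 1, then the turn, a rotation vector about the tool's x, y, z each as a share of 90 degrees, from -1 to 1. In form: x y z ax ay az; .... A call has 1 to 5 rows; each row shifts and turns the commanded pose from where the row before left it, along the tool's axes as they then stand; what a row does not reach is not made up. A row lasts 1/10 s, in which the tool goes at most 50 mm and 8.59 degrees, less where a joint would pass 70% of its speed; a pose out of reach is approached as far as the arm can. A call with a number of a shift or a turn outside -1 to 1 is refused whole. A call with a gripper value outside its range is refused whole. "fingers" is the finger opening in mm, from 0 to 91.9, set as the call begins (left out, the last holds). The fingers move at their own pace and stop on an object; "newtons" is the grip in N (left out, the last holds). Time passes only in rows, so rows that do not move let the fingers close. It gives the time, the measured TCP pose, the force, the opening and the grip force at its end, in the units of the state.
- readout.sense(): the state, without advancing time (a new reading comes with each control period).
- get_image(name): name is "scene" or "top" or "wrist"; returns the picture (480x640x3 uint8, blue, green, red); there is no depth.
- camera_model(name): a dict with "intrinsics" (3x3 intrinsics, pixels), "view" (4x4, takes a point from world to camera coordinates). Camera axes: x right, y down, z forward; pixel columns grow to the right and rows downward; lengths in m; the calibration is good to about 2 mm. A picture is of the moment at which its call begins: read the wrist's pose just before it. camera_model takes no time and is no camera call; for the wrist camera it gives the pose at the moment of the call.
- ticket.hand_in(): hands the job in; it is judged then, once.
The state is a dict: "clock": time; "joint_positions": joint angles; "dq": joint speeds; "joint_torque": joint torques, N m; "position": TCP position; "tool_rot": TCP orientation; "force": force on the tool from outside, world axes, zero at the start; "ft_torque": the same for the moment, N m; "width": opening from 0.0 (shut) to 1.0 (fully open); "grasp_force": force on a finger pad.
Only numpy, scipy, OpenCV 4.12 (cv2) and the standard library are available. Lean on these libraries where they do the work, as an engineer would, in place of code of your own. Each camera call takes 0.05 s, during which the arm holds its last target. There are 200 camera calls.

## Working session

There is one attempt and no reset: what is moved stays moved. The work goes in short steps, Python scripts to look and compute and a tool call to move; the robot and the scene stay as the last step left them, time stands still between calls to the robot, and variables do not carry over. Pictures are saved under pics/ and viewed, at most 12 in all, crops included, and the job is handed in when it is done.

Besides the shell and the picture viewer there is one more tool, called after "Request:" as name(argument=value, ...), one argument or row to a line, values as JSON. servo_tool: Moves the arm, as the interface text tells. Shift numbers are shares of 3 cm and turn numbers shares of 90 degrees, none past 1 either way. Its arguments: {"type":"object","properties":{"series":{"type":"string"},"fingers":{"type":"number"},"newtons":{"type":"number"}},"required":["series"]}

```bash
mkdir -p pics; cat > h.py <<'E'
import numpy as np, cv2
from rig import readout, get_image, camera_model
def cam(n):
    m=camera_model(n); return np.array(m["intrinsics"]),np.array(m["view"])
def ray(px,z,KV):
    K,V=KV; d=np.linalg.inv(K)@np.array([px[0],px[1],1.]); R,t=V[:3,:3],V[:3,3]
    c=-R.T@t; d=R.T@d; return c+d*(z-c[2])/d[2]
def proj(p,KV):
    K,V=KV; q=K@(V[:3,:3]@np.array(p)+V[:3,3]); return q[:2]/q[2]
E
python3 - <<'E'
from h import *
s=readout.sense(); print(s)
for n in("scene","top"):
    im=get_image(n); cv2.imwrite(f"pics/{n}0.png",im); K,V=cam(n); print(n,K.round(1).tolist(),(-V[:3,:3].T@V[:3,3]).round(3),V[:3,:3].round(2).tolist())
E
```

```text
{'clock': 0.0, 'joint_positions': array([-1.10439937e+00,  3.53631082e-01,  1.63411086e+00, -6.60521549e-06,
        1.15521948e+00, -2.39146617e-03]), 'dq': array([-0.00114319,  0.00087416, -0.00020071, -0.00020181,  0.00086857,
       -0.00081439]), 'joint_torque': array([ 2.46086325e-03, -5.93829095e+01, -3.34216690e+01,  6.99859299e-02,
        2.33842194e-02, -1.20517266e-04]), 'position': array([ 0.28217439, -0.55715977,  0.2358843 ]), 'tool_rot': array([-6.65353943e-04,  9.72654678e-01,  2.32255050e-01, -1.60298204e-04]), 'force': array([-0.25625035,  0.6489687 ,  1.35524731]), 'ft_torque': array([-0.01454281,  0.03396929,  0.01477228]), 'grasp_force': 0.0, 'width': 1.000855525157657}
scene [[511.3, 0.0, 319.5], [0.0, 511.3, 240.6], [0.0, 0.0, 1.0]] [1.214 0.62  0.868] [[-0.74, 0.67, 0.02], [0.43, 0.49, -0.75], [-0.52, -0.55, -0.66]]
top [[573.2, 0.0, 315.3], [0.0, 573.2, 239.4], [0.0, 0.0, 1.0]] [ 0.375 -0.059  1.399] [[-0.0, -1.0, -0.0], [-0.99, 0.0, -0.16], [0.16, 0.0, -0.99]]
```

View pics/top0.png

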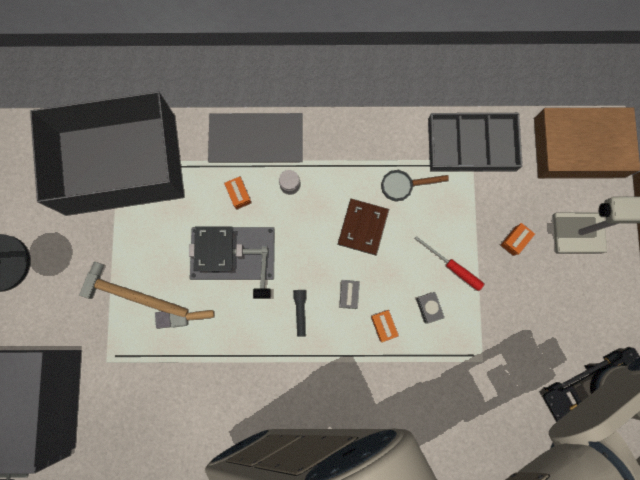

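View pics/scene0.png

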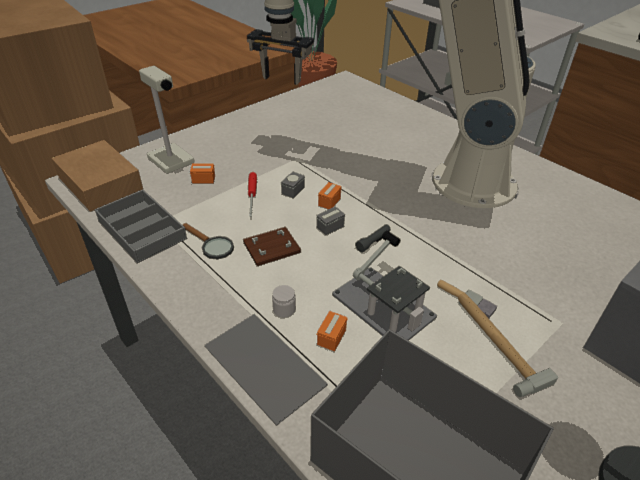

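The top view shows two grey cases: one with a bar tag at (349,294) and one with a round tag at (430,307). The three bar-tagged orange cases at (238,192), (385,325) and (518,238) are look-alikes, so I'll leave them alone. The reject base is at (363,227), the platform at (214,249) and the lever grip at (262,293). I'll confirm this in an enlarged crop and measure.

```bash
python3 - <<'E'
from h import *
im=cv2.imread("pics/top0.png"); KV=cam("top")
c=im[185:345,180:460]; cv2.imwrite("pics/crop1.png",cv2.resize(c,(800,457),interpolation=cv2.INTER_CUBIC))
hsv=cv2.cvtColor(im,cv2.COLOR_BGR2HSV)
def blob(mask,seed,r):
    m=np.zeros_like(mask); x,y=seed; m[y-r:y+r,x-r:x+r]=mask[y-r:y+r,x-r:x+r]
    n,l,st,ce=cv2.connectedComponentsWithStats(m); k=1+np.argmax(st[1:,4]); 
    pts=np.argwhere(l==k)[:,::-1].astype(np.float32); return pts
def rect(pts,z):
    W=np.array([ray(p,z,KV)[:2] for p in pts],np.float32)
    (cx,cy),(w,h),a=cv2.minAreaRect(W); 
    if w<h: a+=90
    return W.mean(0).round(4),np.round([cx,cy,w,h],4),round((a+90)%180-90,1)
g=hsv[...,2]
print("pix", {k:im[y,x].tolist() for k,(x,y) in dict(bar=(349,294),barbody=(341,300),disc=(430,307),discbody=(421,312),mat=(400,280),base=(363,235),plat=(214,252),grip=(262,294)).items()})
for n,s in(("bar",(349,294)),("disc",(430,307))):
    light=((g>175)).astype(np.uint8)
    body=((g<160)).astype(np.uint8)
    print(n,"tag",rect(blob(light,s,9),.044),"body@.044",rect(blob(body,s,24),.044))
print("base",rect(blob((g<130).astype(np.uint8),(363,227),34),.014))
print("plat",rect(blob((g<62).astype(np.uint8),(214,249),28),.087))
print("grip",rect(blob((g<40).astype(np.uint8),(262,293),14),.081))
E
```

```text
pix {'bar': [169, 188, 193], 'barbody': [103, 104, 108], 'disc': [167, 185, 188], 'discbody': [60, 63, 64], 'mat': [179, 194, 197], 'base': [26, 37, 74], 'plat': [63, 65, 63], 'grip': [24, 25, 24]}
bar tag (array([ 0.4699, -0.1334], dtype=float32), array([ 0.4699, -0.1334,  0.0078,  0.0408]), -5.4) body@.044 (array([ 0.469, -0.132], dtype=float32), array([ 0.469 , -0.1324,  0.0452,  0.0665]), -3.7)
disc tag (array([ 0.4379, -0.3256], dtype=float32), array([ 0.4379, -0.3259,  0.0258,  0.0283]), -1.9) body@.044 (array([ 0.4366, -0.32  ], dtype=float32), array([ 0.4372, -0.3211,  0.0666,  0.0515]), 18.0)
base (array([ 0.6363, -0.1701], dtype=float32), array([ 0.6367, -0.1699,  0.0999,  0.1218]), -16.2)
plat (array([0.5955, 0.1762], dtype=float32), array([0.5924, 0.1771, 0.0567, 0.0837]), -88.8)
grip (array([0.4688, 0.0702], dtype=float32), array([0.469 , 0.0703, 0.0347, 0.0183]), 89.9)
```

View pics/crop1.png

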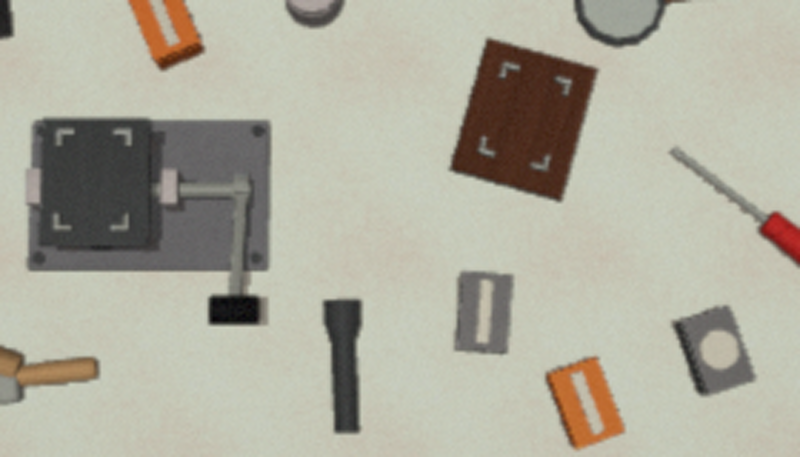

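The crop confirms it: the grey case with a bar tag is at crop (484,311) and the grey case with a round tag at crop (719,350). The nest angles show on both the base and the platform. Next I'll measure the nest angles, the lift's yaw and the disc case's yaw.

```bash
python3 - <<'E'
from h import *
im=cv2.imread("pics/top0.png"); KV=cam("top"); g=im.max(2)
def corners(x0,y0,x1,y1,th,z):
    m=np.zeros(g.shape,np.uint8); m[y0:y1,x0:x1]=(g[y0:y1,x0:x1]>th)
    n,l,st,ce=cv2.connectedComponentsWithStats(m); print([(int(s[4]),c.round(1).tolist()) for s,c in zip(st[1:],ce[1:])])
    k=np.argsort(-st[1:,4])[:4]+1
    W=np.array([ray(ce[i],z,KV)[:2] for i in k]); (c,(w,h),a)=cv2.minAreaRect(W.astype(np.float32))
    print("mean",W.mean(0).round(4),"rect",np.round([*c,w,h,a],4))
corners(347,206,382,250,100,.022)
corners(197,229,228,268,100,.095)
# base plate of the lift
hsv=cv2.cvtColor(im,cv2.COLOR_BGR2HSV)
m=np.zeros_like(g); m[220:285,185:280]=g[220:285,185:280]<150
m=cv2.morphologyEx(m,cv2.MORPH_OPEN,np.ones((9,9))); c=max(cv2.findContours(m,0,1)[0],key=cv2.contourArea)
W=np.array([ray(p[0],.012,KV)[:2] for p in c],np.float32); print("plate",cv2.minAreaRect(W))
# case lid: brighter lid vs. darker side
for s in((349,294),(430,307)):
    x,y=s; m=np.zeros_like(g); r=24; sub=g[y-r:y+r,x-r:x+r]; m[y-r:y+r,x-r:x+r]=((sub>80)&(sub<150))
    m=cv2.morphologyEx(m,cv2.MORPH_CLOSE,np.ones((3,3))); n,l,st,ce=cv2.connectedComponentsWithStats(m);k=1+np.argmax(st[1:,4])
    c=cv2.findContours((l==k).astype(np.uint8),0,1)[0][0]
    W=np.array([ray(p[0],.044,KV)[:2] for p in c],np.float32); print("lid",cv2.minAreaRect(W))
E
```

```text
[(3, [347.0, 207.0]), (15, [357.3, 208.5]), (4, [379.5, 206.0]), (13, [377.4, 213.9]), (13, [349.3, 236.2]), (38, [380.0, 243.9]), (14, [369.4, 241.8]), (15, [349.6, 248.4])]
mean [ 0.6123 -0.1721] rect [ 6.23400e-01 -1.81000e-01  7.03000e-02  1.01100e-01  7.85824e+01]
[(18, [201.8, 231.4]), (20, [223.3, 231.7]), (14, [200.4, 262.6]), (17, [222.2, 263.3])]
mean [0.5737 0.1846] rect [5.73400e-01 1.84500e-01 5.03000e-02 7.37000e-02 8.91581e+01]
plate ((0.5734531879425049, 0.1504570096731186), (0.20517511665821075, 0.13091996312141418), 89.82696533203125)
lid ((0.46899235248565674, -0.13240060210227966), (0.045222628861665726, 0.06625092774629593), 86.29595947265625)
lid ((0.4369865655899048, -0.32042786478996277), (0.06662029772996902, 0.05017414316534996), 17.902938842773438)
```

Request:
servo_tool(
  series="0.9 -0.5 0.3 0 0 0; 0.9 -0.5 0.3 0 0 0; 0.9 -0.5 0.3 0 0 0; 0.9 -0.5 0.3 0 0 0; 0.9 -0.5 0.3 0 0 0",
  fingers=70,
  newtons=25,
)

```text
clock: 0.6
position: [0.3693, -0.4284, 0.191]
tool_rot: [-0.0, 0.973, 0.232, -0.0]
force: [0.1, 0.5, 0.1]
width: 0.765
grasp_force: 0.0
```

Request:
servo_tool(
  series="0.9 -0.5 0.3 0 0 0; 0.9 -0.5 0.3 0 0 0; 0.9 -0.5 0.3 0 0 0; 0.9 -0.5 0.2 0 0 0.08; 0 0 0 0 0 0",
)

```text
clock: 1.1
position: [0.439, -0.3244, 0.1575]
tool_rot: [-0.001, 0.985, 0.17, -0.0]
force: [1.0, -0.5, 0.3]
width: 0.761
grasp_force: 0.0
```

```bash
cat >> h.py <<'E'
from scipy.spatial.transform import Rotation as Ro
def pose():
    s=readout.sense(); w,x,y,z=s["tool_rot"]; R=Ro.from_quat([x,y,z,w]).as_matrix()
    return s,R,np.degrees(np.arctan2(R[1,0],R[0,0]))
def go(p,yaw):
    "tool-frame shift in units of 30 mm and turn in units of 90 deg to reach p,yaw"
    s,R,a=pose(); d=R.T@(np.array(p)-s["position"])/.03
    print("clk",round(s["clock"],2),"at",s["position"].round(4),"yaw",round(a,1),"tilt",R[2].round(3),"| shift",d.round(2),"turn z",round(-((yaw-a+90)%180-90)/90,3))
E
python3 - <<'E'
from h import *
go([.438,-.326,.036],19.5)
KV=cam("wrist"); im=get_image("wrist"); cv2.imwrite("pics/w1.png",im); print(proj([.4379,-.3256,.044],KV))
E
```

```text
clk 1.1 at [ 0.439  -0.3244  0.1575] yaw 19.6 tilt [-0.001 -0.002 -1.   ] | shift [-0.05  0.05  4.05] turn z 0.001
[321.04693604 246.88234825]
```

View pics/w1.png

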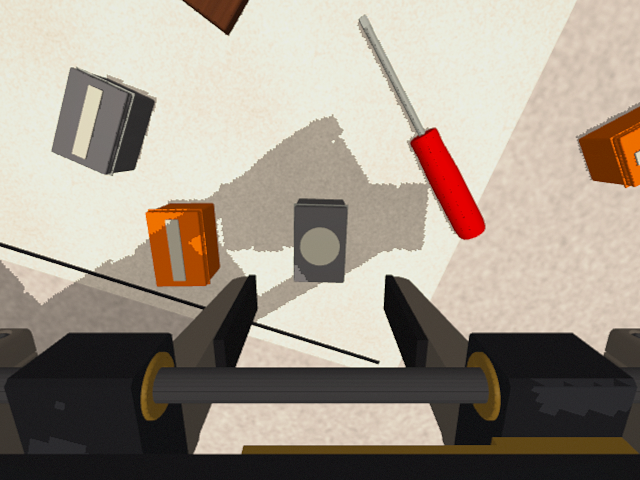

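The wrist view shows the round-tagged case centred at (320,246), exactly where the measured point projects and square between the fingers. I'll descend and grip.

Request:
servo_tool(
  series="-0.05 0.05 1 0 0 0; 0 0 1 0 0 0; 0 0 1 0 0 0; 0 0 0.7 0 0 0; 0 0 0.35 0 0 0",
)

```text
clock: 1.65
position: [0.4359, -0.3295, 0.0354]
tool_rot: [-0.001, 0.985, 0.171, -0.001]
force: [-0.6, -0.5, 0.4]
width: 0.759
grasp_force: 0.0
```

Request:
servo_tool(
  series="0 0 0 0 0 0; 0 0 0 0 0 0; 0 0 0 0 0 0; 0 0 0 0 0 0; 0 0 0 0 0 0",
  fingers=30,
  newtons=25,
)

```text
clock: 2.15
position: [0.4376, -0.3295, 0.0381]
tool_rot: [0.0, 0.985, 0.171, 0.0]
force: [-2.4, 2.1, 6.9]
width: 0.454
grasp_force: 25.0
```

Request:
servo_tool(
  series="0 0 -0.5 0 0 0; 0 0 -1 0 0 0; 0 0 -1 0 0 0; 0 0 -1 0 0 0; 0 0 -1 0 0 0",
)

```text
clock: 2.65
position: [0.4372, -0.3292, 0.1744]
tool_rot: [0.0, 0.985, 0.171, 0.0]
force: [1.5, -0.9, -2.4]
width: 0.451
grasp_force: 25.0
```

```bash
python3 - <<'E'
from h import *
go([.5737,.1846,.20],-1)
m=camera_model; KV=cam("top"); print(ray(((357.3+377.4+349.3+369.4)/4,(208.5+213.9+236.2+241.8)/4),.022,KV))
KV=cam("wrist"); cv2.imwrite("pics/w2.png",get_image("wrist"))
E
```

```text
clk 2.65 at [ 0.4372 -0.3292  0.1744] yaw 19.7 tilt [ 0.     0.001 -1.   ] | shift [ 10.05 -14.59  -0.86] turn z 0.23
[ 0.63827664 -0.17078109  0.022     ]
```

View pics/w2.png

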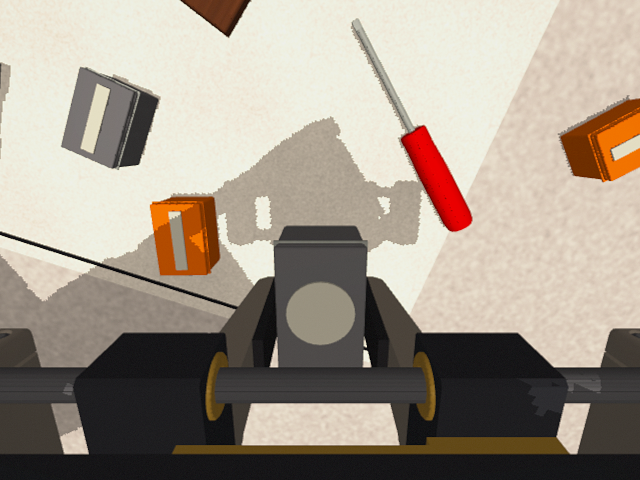

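The case is gripped at 41.8 mm wide, with its tag at (320,314). I'll compute how far the case sits off the TCP before carrying it.

```bash
cat >> h.py <<'E'
def tag(im,cx,cy,r,lo=125):
    sub=im.max(2)[cy-r:cy+r,cx-r:cx+r]; n,l,st,ce=cv2.connectedComponentsWithStats((sub>lo).astype(np.uint8))
    k=l[r,r]; return ce[k]+[cx-r,cy-r],st[k]
E
python3 - <<'E'
from h import *
im=cv2.imread("pics/w2.png"); c,st=tag(im,320,314,60); print(c,st, im[314,320],im[240,320],im[270,320])
s,R,a=pose(); p=ray(c,s["position"][2]+.006,cam("wrist")); o=R.T@(p-s["position"]); print("offset tool mm",(o*1e3).round(1))
go(np.array([.5737,.1846,.175])-np.r_[ (Ro.from_euler('z',-1,degrees=True).apply([o[0],-o[1],0]))[:2],0],-1)
E
```

```text
[320.14734011 313.12641961] [  26   28   69   63 3346] [128 146 152] [70 76 76] [75 77 80]
offset tool mm [ 2.8  0.2 -6. ]
clk 2.7 at [ 0.4393 -0.3308  0.1791] yaw 19.7 tilt [ 0.004  0.006 -1.   ] | shift [  9.92 -14.71   0.09] turn z 0.23
```

Request:
servo_tool(
  series="0.4 -0.6 0 0 0 0; 0.66 -0.98 0 0 0 0; 0.66 -0.98 0 0 0 0; 0.66 -0.98 0 0 0 0; 0.66 -0.98 0 0 0 0",
)

```text
clock: 3.2
position: [0.4777, -0.1696, 0.1728]
tool_rot: [0.0, 0.985, 0.171, 0.0]
force: [0.8, -0.6, -2.6]
width: 0.456
grasp_force: 25.0
```

Request:
servo_tool(
  series="0.66 -0.98 0 0 0 0; 0.66 -0.98 0 0 0 0; 0.66 -0.98 0 0 0 0; 0.66 -0.98 0 0 0 0; 0.66 -0.98 0 0 0 0",
)

```text
clock: 3.7
position: [0.5214, 0.0024, 0.1728]
tool_rot: [0.0, 0.985, 0.171, 0.0]
force: [0.2, -0.3, -1.5]
width: 0.456
grasp_force: 25.0
```

Request:
servo_tool(
  series="0.66 -0.98 0 0 0 0; 0.66 -0.98 0 0 0 0; 0.66 -0.98 0 0 0 0; 0.66 -0.98 0 0 0 0; 0.66 -0.98 0 0 0 0",
)

```text
clock: 4.2
position: [0.5652, 0.1741, 0.1727]
tool_rot: [-0.0, 0.985, 0.171, 0.0]
force: [0.0, -0.9, -1.8]
width: 0.456
grasp_force: 25.0
```

Request:
servo_tool(
  series="0.28 -0.39 0 0 0 0; 0 0 0 0 0 0.08; 0 0 0 0 0 0.08; 0 0 0 0 0 0.07; 0 0 0 0 0 0",
)

```text
clock: 4.7
position: [0.5688, 0.1859, 0.1723]
tool_rot: [0.0, 1.0, -0.01, -0.0]
force: [-0.0, -0.1, -2.3]
width: 0.453
grasp_force: 25.0
```

```bash
python3 - <<'E'
from h import *
go([.571,.1846,.14],-1)
KV=cam("wrist"); im=get_image("wrist"); cv2.imwrite("pics/w3.png",im); go([.571,.1846,.14],-1)
np.savez("w3.npz",K=KV[0],V=KV[1])
for dx in(-.037,.037):
  for dy in(-.026,.026): print(proj([.5737+dx,.1846+dy,.097],KV).round(1))
E
```

```text
clk 4.7 at [0.5688 0.1859 0.1723] yaw -1.1 tilt [-0.  0. -1.] | shift [0.07 0.04 1.08] turn z -0.001
clk 4.75 at [0.5689 0.186  0.1723] yaw -0.9 tilt [-0.  0. -1.] | shift [0.07 0.04 1.08] turn z 0.001
[358.6 301.8]
[287.5 303.1]
[360.  201.2]
[282.4 202.7]
```

View pics/w3.png

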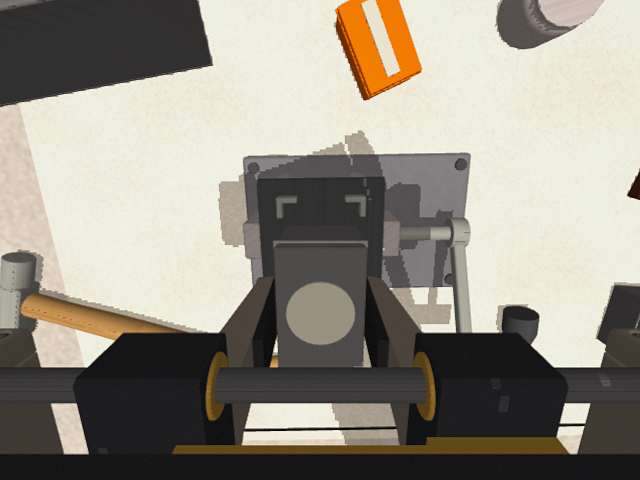

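The far nest angles at (283,203) and (360,201) agree with their predicted positions. I'll lower gently.

Request:
servo_tool(
  series="0.07 0.04 0.5 0 0 0; 0 0 0.5 0 0 0; 0 0 0.3 0 0 0; 0 0 0.1 0 0 0; 0 0 0 0 0 0",
)

```text
clock: 5.25
position: [0.5706, 0.185, 0.129]
tool_rot: [0.0, 1.0, -0.009, -0.001]
force: [0.7, 0.5, -2.1]
width: 0.457
grasp_force: 25.0
```

Request:
servo_tool(
  series="0 0 0.04 0 0 0; 0 0 0.04 0 0 0; 0 0 0 0 0 0; 0 0 0 0 0 0",
)

```text
clock: 5.65
position: [0.5713, 0.1853, 0.128]
tool_rot: [-0.0, 1.0, -0.009, 0.0]
force: [0.4, -0.4, -2.3]
width: 0.457
grasp_force: 25.0
```

Request:
servo_tool(
  series="0 0 0.05 0 0 0; 0 0 0.05 0 0 0; 0 0 0 0 0 0",
)

```text
clock: 5.95
position: [0.5714, 0.1853, 0.125]
tool_rot: [-0.0, 1.0, -0.009, 0.0]
force: [0.4, 1.3, 1.6]
width: 0.459
grasp_force: 25.0
```

Request:
servo_tool(
  series="0 0 0.04 0 0 0; 0 0 0.04 0 0 0; 0 0 0 0 0 0",
)

```text
clock: 6.25
position: [0.5715, 0.1853, 0.1247]
tool_rot: [-0.0, 1.0, -0.009, 0.001]
force: [-7.3, -1.2, 22.4]
width: 0.454
grasp_force: 25.0
```

Request:
servo_tool(
  series="0 0 -0.07 0 0 0; 0 0 0 0 0 0",
)

```text
clock: 6.45
position: [0.5714, 0.1853, 0.1249]
tool_rot: [-0.0, 1.0, -0.009, 0.0]
force: [-2.0, -0.1, 8.7]
width: 0.458
grasp_force: 25.0
```

Request:
servo_tool(
  series="0 0 0 0 0 0; 0 0 0 0 0 0; 0 0 -0.2 0 0 0; 0 0 -0.8 0 0 0; 0 0 -1 0 0 0",
  fingers=64,
)

```text
clock: 6.95
position: [0.5702, 0.1849, 0.184]
tool_rot: [0.0, 1.0, -0.009, -0.001]
force: [0.7, -0.2, -0.1]
width: 0.694
grasp_force: 0.0
```

```bash
python3 - <<'E'
from h import *
KV=cam("wrist"); im=get_image("wrist"); c,st=tag(im,*proj([.5737,.1846,.131],KV).astype(int),70); print(c,st,ray(c,.131,KV))
KT=cam("top"); it=get_image("top"); cv2.imwrite("pics/top1.png",it); c,st=tag(it,*proj([.5737,.1846,.131],KT).astype(int),9,110); print(c,st,ray(c,.131,KT))
go([.469,-.133,.14],-4)
E
```

```text
[319.50852878 266.27452026] [  45   46   50   48 1876] [0.5744222  0.18537411 0.131     ]
[209.68442623 243.12704918] [  3   0  15  18 244] [0.57735329 0.1831243  0.131     ]
clk 7.05 at [0.5734 0.1859 0.1884] yaw -1.0 tilt [ 0.006 -0.002 -1.   ] | shift [-3.3  10.7   1.57] turn z 0.033
```

Pass case is in its nest, within 1 mm of the centre. Now the bar case.

Request:
servo_tool(
  series="-0.2 0.7 0 0 0 0; -0.3 1 0 0 0 0; -0.3 1 0 0 0 0; -0.3 1 0 0 0 0; -0.3 1 0 0 0 0",
)

```text
clock: 7.55
position: [0.5258, 0.0439, 0.184]
tool_rot: [0.0, 1.0, -0.009, -0.0]
force: [0.8, 0.2, -1.2]
width: 0.7
grasp_force: 0.0
```

Request:
servo_tool(
  series="-0.3 1 0 0 0 0; -0.3 1 0 0 0 0; -0.3 1 0 0 0 0; -0.3 1 0 0 0 0; -0.3 1 0.3 0 0 0.033",
)

```text
clock: 8.05
position: [0.4789, -0.1054, 0.1759]
tool_rot: [0.0, 0.999, -0.035, 0.001]
force: [-0.1, 0.8, 0.0]
width: 0.695
grasp_force: 0.0
```

Request:
servo_tool(
  series="-0.3 0.7 0.5 0 0 0; -0.1 0.3 0.5 0 0 0; 0 0 0 0 0 0; 0 0 0 0 0 0",
)

```text
clock: 8.45
position: [0.4647, -0.1331, 0.1453]
tool_rot: [-0.0, 0.999, -0.035, -0.0]
force: [-1.1, 0.5, 0.0]
width: 0.699
grasp_force: 0.0
```

```bash
python3 - <<'E'
from h import *
KV=cam("wrist"); im=get_image("wrist"); cv2.imwrite("pics/w4.png",im); q=proj([.4699,-.1334,.044],KV).astype(int); c,st=tag(im,*q,50,160); p=ray(c,.044,KV); print(q,c,st,p)
sub=im.max(2)[q[1]-50:q[1]+50,q[0]-50:q[0]+50]; n,l,s,_=cv2.connectedComponentsWithStats((sub>160).astype(np.uint8)); pts=np.argwhere(l==l[50,50])[:,::-1]+q-50
print(cv2.minAreaRect(np.array([ray(x,.044,KV)[:2] for x in pts],np.float32)))
go([p[0],p[1],.036],-4)
E
```

```text
[320 243] [322.61831332 235.34757096] [   0    0  100  100 7328] [ 0.47620511 -0.13553976  0.044     ]
((0.4689498841762543, -0.13276495039463043), (0.07781822234392166, 0.08000484108924866), 85.9804916381836)
clk 8.5 at [ 0.4653 -0.133   0.1458] yaw -4.0 tilt [ 0. -0. -1.] | shift [0.37 0.06 3.66] turn z -0.0
```

View pics/w4.png

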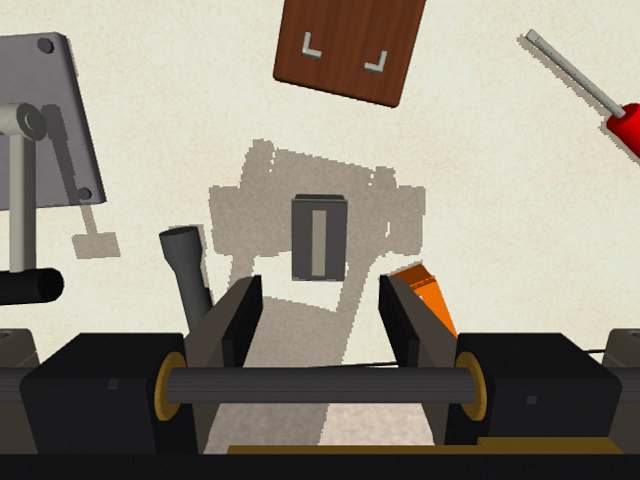

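The bar-tagged case is at (319,243), where predicted, and aligned with the tool. The orange block is outside the fingers. I'll descend and grip.

Request:
servo_tool(
  series="0.12 0 1 0 0 0; 0 0 1 0 0 0; 0 0 0.9 0 0 0; 0 0 0.5 0 0 0; 0 0 0.2 0 0 0",
)

```text
clock: 9.0
position: [0.4684, -0.1327, 0.0366]
tool_rot: [-0.0, 0.999, -0.034, -0.001]
force: [0.9, -0.1, 1.1]
width: 0.698
grasp_force: 0.0
```

Request:
servo_tool(
  series="0 0 0 0 0 0; 0 0 0 0 0 0; 0 0 0 0 0 0; 0 0 0 0 0 0; 0 0 0 0 0 0",
  fingers=30,
)

```text
clock: 9.5
position: [0.4692, -0.1336, 0.0384]
tool_rot: [0.0, 0.999, -0.035, 0.001]
force: [0.1, 2.8, 6.8]
width: 0.459
grasp_force: 25.0
```

Request:
servo_tool(
  series="0 0 -0.3 0 0 0; 0 0 -0.7 0 0 0; 0 0 -1 0 0 0; 0 0 -0.5 0 0 0; 0 0 0 0 0 0",
)

```text
clock: 10.0
position: [0.4697, -0.134, 0.1148]
tool_rot: [0.001, 0.999, -0.035, 0.002]
force: [0.3, 0.3, -2.5]
width: 0.453
grasp_force: 25.0
```

```bash
python3 - <<'E'
from h import *
s,R,a=pose(); KV=cam("wrist"); im=get_image("wrist"); q=(320,314); c,st=tag(im,*q,50,120); p=ray(c,s["position"][2]+.006,KV); o=R.T@(p-s["position"]); print(c,st,(o*1e3).round(1))
print(im.max(2)[314,270:370:5])
n=Ro.from_euler('z',-15.8,degrees=True).apply([o[0],-o[1],0])[:2]
go([.638-n[0],-.1708-n[1],.09],-15.8)
E
```

```text
[320.19942748 313.95610687] [  40    2   22   98 2096] [ 2.4 -0.2 -6. ]
[ 17  16  76  77  77  78  78  79 142 151 151 151 147  80  78  76  77  75
  79  21]
clk 10.05 at [ 0.469  -0.1337  0.1135] yaw -4.0 tilt [ 0.002  0.001 -1.   ] | shift [5.63 0.83 0.8 ] turn z 0.131
```

Request:
servo_tool(
  series="0.5 0.08 0 0 0 0; 0.9 0.13 0 0 0 0; 0.9 0.13 0 0 0 0; 0.9 0.13 0 0 0 0; 0.9 0.13 0 0 0 0",
)

```text
clock: 10.55
position: [0.5899, -0.1601, 0.1108]
tool_rot: [-0.0, 0.999, -0.035, -0.001]
force: [-0.1, 0.7, -2.3]
width: 0.452
grasp_force: 25.0
```

Request:
servo_tool(
  series="0.9 0.13 0 0 0 0; 0.63 0.1 0 0 0 0.066; 0 0 0 0 0 0.065; 0 0 0 0 0 0; 0 0 0 0 0 0",
)

```text
clock: 11.05
position: [0.634, -0.1699, 0.111]
tool_rot: [-0.0, 0.991, -0.136, -0.001]
force: [-0.8, 0.0, -2.3]
width: 0.453
grasp_force: 25.0
```

```bash
python3 - <<'E'
from h import *
KV=cam("wrist"); im=get_image("wrist")
n=Ro.from_euler('z',-15.8,degrees=True)
for dx in(-.037,.037):
  for dy in(-.026,.026): q=proj(n.apply([dx,dy,0])+[.638,-.1708,.024],KV); print(q.round(1)); cv2.circle(im,tuple(q.round().astype(int).tolist()),2,(0,255,0),-1)
cv2.imwrite("pics/w5.png",cv2.resize(im[100:400,160:480],(640,600)))
go([.6357,-.1701,.0545],-15.8)
E
```

```text
[354.3 296.2]
[286.3 296. ]
[357.7 200.1]
[283.8 199.8]
clk 11.1 at [ 0.6341 -0.17    0.1114] yaw -15.6 tilt [-0.002  0.    -1.   ] | shift [ 0.06 -0.01  1.9 ] turn z 0.002
```

View pics/w5.png

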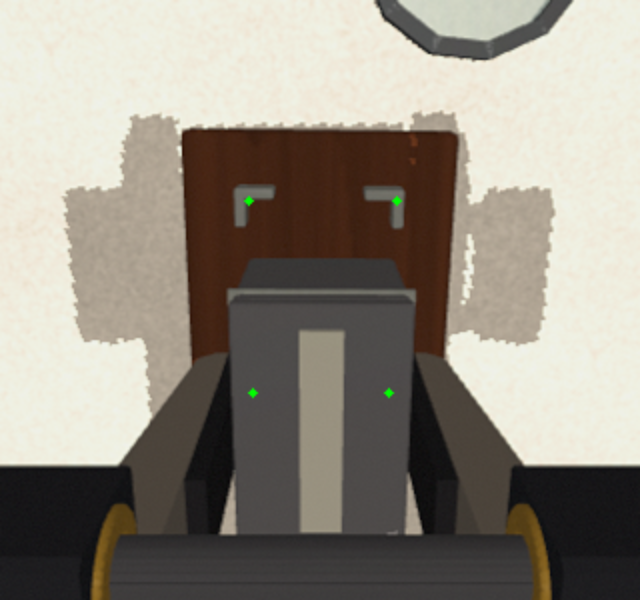

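The predicted corners sit about 1.5 mm right of the real angles, at crop (246,197) and (391,198). I'll correct for that and lower.

Request:
servo_tool(
  series="0.1 -0.06 0.5 0 0 0; 0 0 0.7 0 0 0; 0 0 0.5 0 0 0; 0 0 0.18 0 0 0; 0 0 0 0 0 0",
)

```text
clock: 11.6
position: [0.6377, -0.169, 0.0546]
tool_rot: [-0.0, 0.991, -0.137, -0.001]
force: [0.4, 0.0, -2.2]
width: 0.452
grasp_force: 25.0
```

Request:
servo_tool(
  series="0 0 0.05 0 0 0; 0 0 0.03 0 0 0; 0 0 0 0 0 0; 0 0 0 0 0 0",
)

```text
clock: 12.0
position: [0.6387, -0.1694, 0.0541]
tool_rot: [0.0, 0.991, -0.137, 0.0]
force: [0.3, -0.5, -2.6]
width: 0.452
grasp_force: 25.0
```

Request:
servo_tool(
  series="0 0 0.04 0 0 0; 0 0 0.03 0 0 0; 0 0 0 0 0 0",
)

```text
clock: 12.3
position: [0.6387, -0.1693, 0.0525]
tool_rot: [0.0, 0.991, -0.137, 0.0]
force: [-2.0, 0.2, 6.0]
width: 0.456
grasp_force: 25.0
```

Request:
servo_tool(
  series="0 0 0.03 0 0 0; 0 0 0 0 0 0; 0 0 0 0 0 0",
)

```text
clock: 12.6
position: [0.6388, -0.1693, 0.0525]
tool_rot: [0.0, 0.991, -0.137, 0.0]
force: [-5.0, 2.5, 13.8]
width: 0.453
grasp_force: 25.0
```

Request:
servo_tool(
  series="0 0 -0.05 0 0 0; 0 0 0 0 0 0",
)

```text
clock: 12.8
position: [0.6387, -0.1693, 0.0525]
tool_rot: [0.0, 0.991, -0.137, 0.0]
force: [-2.4, -0.1, 5.1]
width: 0.455
grasp_force: 25.0
```

Request:
servo_tool(
  series="0 0 0 0 0 0; 0 0 0 0 0 0; 0 0 -0.2 0 0 0; 0 0 -0.8 0 0 0; 0 0 -1 0 0 0",
  fingers=64,
)

```text
clock: 13.3
position: [0.6375, -0.169, 0.1117]
tool_rot: [-0.0, 0.991, -0.137, -0.001]
force: [0.6, -1.1, 1.0]
width: 0.696
grasp_force: 0.0
```

Request:
servo_tool(
  series="0 0 -1 0 0 0; 0 0 -1 0 0 0; -0.3 -0.8 -1 0 0 0; -0.3 -0.8 -0.4 0 0 0; 0 0 0 0 0 0",
)

```text
clock: 13.8
position: [0.6353, -0.1161, 0.217]
tool_rot: [-0.0, 0.991, -0.137, 0.002]
force: [0.5, 0.1, -0.0]
width: 0.696
grasp_force: 0.0
```

```bash
python3 - <<'E'
from h import *
KV=cam("wrist"); im=get_image("wrist")
n=Ro.from_euler('z',-15.8,degrees=True); q=proj([.638,-.1708,.024],KV); print(q)
for dx in(-.037,.037):
  for dy in(-.026,.026): print(proj(n.apply([dx,dy,0])+[.638,-.1708,.024],KV).round(1))
cv2.imwrite("pics/w6.png",im)
K=cam("top"); t=get_image("top"); cv2.imwrite("pics/top2.png",t)
g=t.max(2); m=np.zeros_like(g); m[270:310,240:285]=g[270:310,240:285]<40; n_,l,st,ce=cv2.connectedComponentsWithStats(m); k=1+np.argmax(st[1:,4]); print("grip",ce[k],st[k],ray(ce[k],.085,K))
c,st=tag(t,*proj([.5737,.1846,.131],K).astype(int),9,110); print("disc",c,ray(c,.131,K))
go([.47,.071,.15],-1)
E
```

```text
[371.46936962 207.27520856]
[394.5 242. ]
[345.3 241.9]
[399.2 170.6]
[347.  170.5]
grip [261.65       294.99285714] [254 291  16   9 140] [0.46417722 0.06954408 0.085     ]
disc [208.78712871 244.55940594] [0.57410866 0.18504604 0.131     ]
clk 13.9 at [ 0.6343 -0.118   0.2145] yaw -15.7 tilt [ 0.001  0.    -1.   ] | shift [-6.98 -4.58  2.14] turn z -0.164
```

View pics/w6.png

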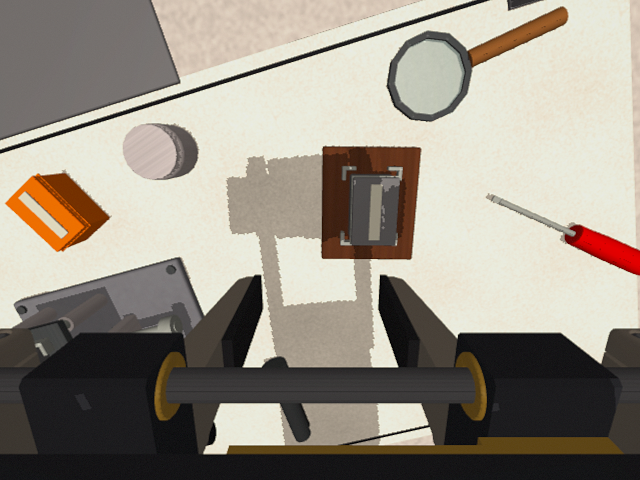

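The reject case sits inside its nest angles, with its lid at about (375,211). Now to the lever.

Request:
servo_tool(
  series="-0.5 -0.33 0 0 0 0; -0.95 -0.6 0 0 0 0; -0.95 -0.6 0 0 0 0; -0.95 -0.6 0 0 0 0; -0.95 -0.6 0 0 0 0",
)

```text
clock: 14.4
position: [0.5311, -0.0044, 0.213]
tool_rot: [0.0, 0.99, -0.138, -0.001]
force: [-0.1, 1.2, -0.0]
width: 0.697
grasp_force: 0.0
```

Request:
servo_tool(
  series="-0.95 -0.6 0.3 0 0 0; -0.95 -0.6 0.5 0 0 0; -0.85 -0.6 0.6 0 0 -0.082; 0 0 0.6 0 0 -0.082; 0 0 0 0 0 0",
)

```text
clock: 14.9
position: [0.4657, 0.0698, 0.1517]
tool_rot: [0.001, 1.0, -0.008, -0.002]
force: [0.3, 0.1, -0.6]
width: 0.695
grasp_force: 0.0
```

```bash
python3 - <<'E'
from h import *
K=cam("top"); t=get_image("top"); c,st=tag(t,*proj([.639,-.17,.058],K).astype(int),9,165); print("bar",c,st,ray(c,.058,K), "want .6394 -.1696")
KV=cam("wrist"); im=get_image("wrist"); cv2.imwrite("pics/w7.png",im); go([.468,.07,.092],-1)
for th in(0,.075,.15):
    e=np.radians(20)+th; print(th,[proj([.572-.115*np.cos(e),.0702+d,.042+.115*np.sin(e)],KV).round(0).tolist() for d in(-.02,.02)],.572-.115*np.cos(e),.042+.115*np.sin(e))
E
```

```text
bar [364.64179104 220.73134328] [ 6  0  8 18 67] [ 0.64198343 -0.17109835  0.058     ] want .6394 -.1696
clk 15.0 at [0.4679 0.0696 0.1538] yaw -1.3 tilt [-0.001  0.    -1.   ] | shift [ 0.01 -0.02  2.06] turn z -0.003
0 [[348.0, 266.0], [291.0, 267.0]] 0.4639353486096205 0.0813323164824519
0.075 [[349.0, 266.0], [290.0, 267.0]] 0.46718629696070874 0.0893189988819636
0.15 [[350.0, 264.0], [288.0, 265.0]] 0.47102654607895 0.09703963665626437
```

View pics/w7.png

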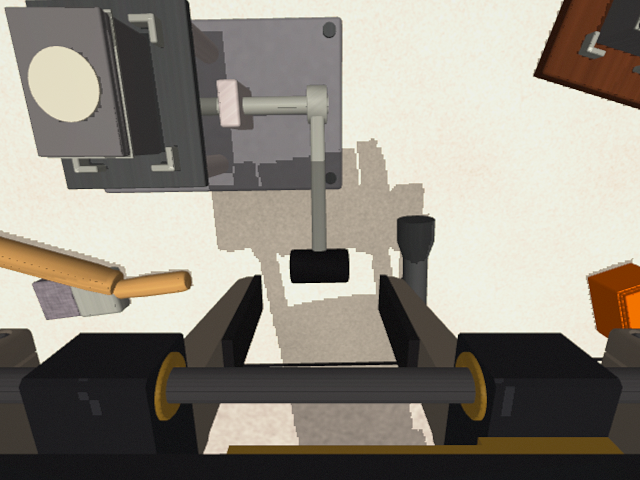

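The grip is at (319,266), spanning 291–348 px, centred between the fingers and matching the prediction. I'll descend and pinch.

Request:
servo_tool(
  series="0 0 0.8 0 0 0; 0 0 0.8 0 0 0; 0 0 0.45 0 0 0; 0 0 0.15 0 0 0; 0 0 0 0 0 0",
)

```text
clock: 15.5
position: [0.4683, 0.0697, 0.0882]
tool_rot: [0.0, 1.0, -0.01, -0.0]
force: [-0.2, -1.1, 0.1]
width: 0.698
grasp_force: 0.0
```

Request:
servo_tool(
  series="0 0 0 0 0 0; 0 0 0 0 0 0; 0 0 0 0 0 0; 0 0 0 0 0 0; 0 0 0 0 0 0",
  fingers=25,
  newtons=40,
)

```text
clock: 16.0
position: [0.4682, 0.0702, 0.0887]
tool_rot: [-0.0, 1.0, -0.009, 0.001]
force: [-1.5, -1.3, 5.5]
width: 0.434
grasp_force: 40.0
```

```bash
python3 - <<'E'
from h import *
go([.572,.07,.16],-1)
K=cam("top"); t=get_image("top"); g=t.max(2); x,y=proj([.639,-.17,.058],K).astype(int); print(x,y)
print(g[y-20:y+20:1,x-12:x+13:2])
E
```

```text
clk 16.0 at [0.4682 0.0702 0.0887] yaw -1.0 tilt [ 0.001 -0.    -1.   ] | shift [ 3.46 -0.05 -2.37] turn z -0.0
364 221
[[ 80  81  81  82  98 153 184 193 199 199 198 197 198]
 [ 83  80  77  76  69  88 102 161 186 193 199 199 200]
 [ 79  77  82  75  73  76  75  90 108 160 188 193 199]
 [ 82  76  76  78  74  70  73  74  75  93 122 157 187]
 [ 82  74  81  77  77  73  71  75  71  79  77  92 122]
 [ 81  77  87  87  78  71  71  71  73  76  72  74  79]
 [ 78  77 115 117  84  76  69  74  75  77  71  71  74]
 [ 77  80 112 108 108  91  73  78  72  76  73  72  74]
 [ 79  78 121  71 102 103 103  93  79  75  73  71  74]
 [ 82  83 130  78 102 104 106 107 114  86  81  74  79]
 [ 74  91 124  75 103 101 104 135 117 101 100  79  86]
 [ 73  77  71  80 104 102 108 179 159 108 103 102 116]
 [ 71  78  71  94 103 105 123 189 180 111 103 103 113]
 [ 77  77  75 108 103 105 135 189 176 104 104 107  94]
 [ 77  76  83 109 105 105 146 193 168 103 102 108  88]
 [ 75  79  86 104 105 105 172 193 149 106 101 100  78]
 [ 78  76  89 102 100 107 170 192 131 104 102 100  82]
 [ 77  77  88 104 102 112 186 190 126 107 104
[... 520 characters left out ...]
07 131 191 175 105 105 104  81  75  77]
 [ 78 106 105 108 149 191 175 105 103 106  75  75  77]
 [ 78 104 103 106 152 194 169 106 108 103  82  76  75]
 [ 80 102 105 106 160 185 147 108 104 101  76  77  76]
 [ 86 104 104 104 109 157 116 107 104 103  78  78  73]
 [ 80  65  90 102 104 114 107 108 105 104  74  76  71]
 [ 49  62  61  72  95  98 105 106 108  99  73  77  76]
 [ 51  48  45  65  81  71 107 102 107  93  74  76  72]
 [ 70  61  48  49  48  69  80  74 104  93  77  74  73]
 [ 86  70  70  51  45  49  54  83  64  83  73  74  75]
 [123  72  75  72  69  52  44  49  59  78  83  77  74]
 [ 96  70  76  77  79  74  51  48  59  85  97  74  76]
 [ 77  72  79  76  76  77  70  75  72  89 105  71  77]]
```

Reject tag spans rows 211–232, so its centre is about (0.640,-0.171), right in the nest. The lever is pinched at 40 mm wide. I'll swing it along its arc.

Request:
servo_tool(
  series="0.18 0 -0.36 0 0 0; 0.22 0 -0.34 0 0 0; 0.25 0 -0.31 0 0 0; 0.28 0 -0.28 0 0 0; 0.31 0 -0.25 0 0 0",
)

```text
clock: 16.55
position: [0.5026, 0.07, 0.1345]
tool_rot: [-0.0, 1.0, -0.009, -0.003]
force: [-7.8, 6.8, -4.3]
width: 0.431
grasp_force: 40.0
```

Request:
servo_tool(
  series="0.34 0 -0.22 0 0 0; 0.36 0 -0.18 0 0 0; 0.38 0 -0.14 0 0 0; 0.39 0 -0.1 0 0 0; 0 0 0 0 0 0",
)

```text
clock: 17.05
position: [0.5491, 0.0697, 0.1553]
tool_rot: [-0.001, 1.0, -0.01, -0.001]
force: [-8.2, 6.5, 11.4]
width: 0.429
grasp_force: 40.0
```

Request:
servo_tool(
  series="0.4 0 -0.07 0 0 0; 0.38 0 -0.04 0 0 0; 0 0 0 0 0 0; 0 0 0 0 0 0; 0 0 0 0 0 0",
)

```text
clock: 17.55
position: [0.5724, 0.0696, 0.1583]
tool_rot: [-0.001, 1.0, -0.009, -0.0]
force: [-5.6, 8.5, 5.5]
width: 0.429
grasp_force: 40.0
```

```bash
python3 - <<'E'
from h import *
go([.572,.07,.16],-1); s=readout.sense(); print(s["force"],s["grasp_force"],s["width"])
im=get_image("scene"); K=cam("scene"); x,y=proj([.572,.12,.1],K).astype(int); q=[(proj(p,K)-[x-90,y-75])*4 for p in([.572,.07,.042],[.572,.07,.157])]; print(np.round(q))
cv2.imwrite("pics/s2.png",cv2.resize(im[y-75:y+75,x-90:x+110],(800,600),interpolation=cv2.INTER_CUBIC))
E
```

```text
clk 17.55 at [0.5724 0.0696 0.1583] yaw -1.1 tilt [-0.001 -0.002 -1.   ] | shift [-0.01 -0.01 -0.06] turn z -0.001
[-5.57604105  8.49060108  5.53872532] 39.98132944107056 0.4288252190771916
[[289. 331.]
 [304. 179.]]
```

View pics/s2.png

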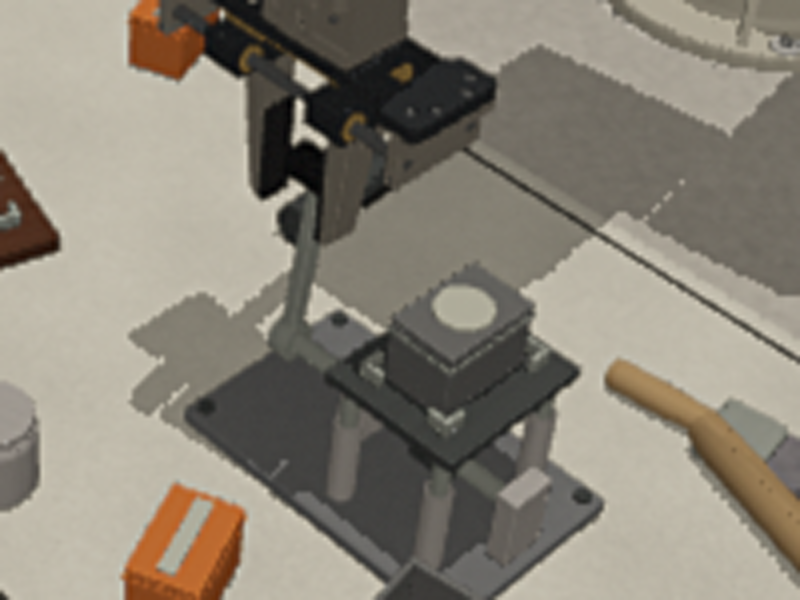

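The lever runs from (289,335) up to the grip at (304,190), along the predicted vertical line. The fingers are on the grip, the platform is raised and the round-tagged case is seated. I'll hold briefly and hand in.

Request:
servo_tool(
  series="0 0 0 0 0 0; 0 0 0 0 0 0; 0 0 0 0 0 0; 0 0 0 0 0 0; 0 0 0 0 0 0",
)

```text
clock: 18.1
position: [0.5723, 0.0696, 0.1583]
tool_rot: [-0.001, 1.0, -0.009, -0.0]
force: [-5.4, 8.0, 5.7]
width: 0.427
grasp_force: 40.0
```

```bash
python3 -c "
from rig import ticket,readout
s=readout.sense(); print(s['position'],s['force'],s['grasp_force']); print(ticket.hand_in())"
```

```text
[0.57229868 0.06960246 0.15831728] [-5.36234345  7.99318214  5.67676893] 39.98133301734924
the job is handed in; nothing more can be done
None
```

I handed the job in at about 18 s with the round-tagged case in the platform nest, the bar-tagged case in the reject nest, and the lever held straight up at 40 N; the hand-in returned no verdict.

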